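# Third hand for clamping a sectioned dental model

### The job

Set the three plaster tooth segments upright in a row in the jig's channel: the three-tooth piece next to the sprung stop, then the two-tooth piece, then the one-tooth piece. Then push on the one-tooth piece so that the row closes up tight against the stop with a steady 10 N or so, which drives the stop about half-way into its travel (never all the way in), keep it there for two seconds and finish while still pressing, so that I can screw the clamp on. Leave the other things on the bench where they are.

Things in the scene. Friction and masses are not known exactly. Their poses are not given: they have to be found in the camera images.
- jig: fixed jig on the bench: aluminium base plate 70 wide (own x) x 230 long (own y, -110 to +120) x 12 mm thick; origin on its underside, mid-width, z up. Its top is the channel floor. The channel runs along own y, sprung stop at the +y end, -y end open. A fixed dark steel housing behind the stop, 50 mm wide, y = 93 to 118 mm, top 46 mm above the bench
- channel_mid (a point): point on the channel floor, 12 mm above the bench, on its middle line, 85 mm from the face of the stop at rest and 25 mm to -y of the jig's origin; axes as the jig's. Two low steel rails, 35 mm apart inside, each 6 mm wide and 6 mm high above the floor, run along own y from 85 mm before to 75 mm beyond this point
- stop (a joint): travel of the sprung stop in m: 0 at rest (out), grows as it is pushed along the jig's +y towards the housing, 0.025 fully in. The stop is an upright steel plate 30 mm wide, 27 mm high, 8 mm thick on two brass rods; its spring pushes back 0.8 N per mm of travel (10 N at 12.5 mm)
- stop_face (a point): centre of the stop plate's face that the row leans on; at rest 60 mm from the jig's origin along the jig's +y, 27 mm above the bench; it moves with the stop
- three_tooth: white plaster dental-model segment with three teeth in a line on top: plain straight-sided base 60 mm long (own y) x 26 mm wide (own x) x 30 mm high, each tooth about 12 x 11 mm, rising 10 mm above the base (40 mm overall); about 94 g; origin at the centre of its underside, z up. It is the same either way round. Starts upright on the bench
- two_tooth: white plaster dental-model segment with two teeth in a line on top: plain straight-sided base 42 mm long (own y) x 26 mm wide (own x) x 30 mm high, each tooth about 12 x 11 mm, rising 10 mm above the base (40 mm overall); about 66 g; origin at the centre of its underside, z up. It is the same either way round. Starts upright on the bench
- one_tooth: white plaster dental-model segment with one tooth on top: plain straight-sided base 26 mm long (own y) x 26 mm wide (own x) x 30 mm high, each tooth about 12 x 11 mm, rising 10 mm above the base (40 mm overall); about 41 g; origin at the centre of its underside, z up. It is the same either way round. Starts upright on the bench
- parts_bin: open red plastic parts bin, 120 x 170 x 75 mm high, origin under its centre; bystander, leave alone
- jar: white jar with a screw cap, 52 mm across, 75 mm high, origin under its centre; bystander, leave alone
- flask: clear bottle with a white cap, 44 mm across, 110 mm high, origin under its centre; bystander, leave alone
- brush: brush lying on the bench beyond the jig, about 0.2 m long; bystander, leave alone
There are look-alikes about, which are no part of the job. What is shaped like the two_tooth but black or brown is not meant.

How it is judged:
By the outcome, as a careful person would: the job done as asked, in the order asked, and still so for the second after the job is handed in, while the arm keeps its last pose, push and grip.
It also fails if it takes over 64 s, if anything falls off the work surface, if the arm or the gripper's body presses on something with over 40 N, if the wrist force passes 120 N, or if a joint passes its speed limit or range.

### The arm

A 6-joint arm with a two-finger parallel gripper is mounted at the origin on the work surface. World frame = base frame: x ahead of the robot, y to its left, z up, the work surface at z = 0. Lengths are in m, angles in rad, forces in N, time in s.
With the tool pointing down it reaches from about 0.275 to 0.725 m from the base axis. Payload 5.6 kg.
Tool frame: the origin (TCP) lies on the centre line of the jaws, within the pads' length; the fingertips stand 19 mm ahead of it and the grasp point (between the pads) is the TCP (robot.finger_overhang is the distance from the TCP to the fingertips, in m); z points along the fingers, y is the line along which they close (so a half turn about z gives the same grasp; the last joint's range is limited). The gripper opens to 85 mm and grips with 20 to 120 N. Pads are 22 mm wide; open, the fingers measure 114 mm over their backs; the gripper's body (76 mm by 85 mm) begins 54 mm behind the grasp point. The pads swing forward as they close: fully open they stand 13 mm farther back than shut.
Start: joints at [-0.994, 0.255, 0.108, 0, -1.424, -0.285], TCP at [0.158, -0.527, 0.25] pointing down, gripper open.
Joint ranges: [-2.95, 2.95], [-1.21, 1.97], [-1.09, 1.5], [-2.87, 1.71], [-2.94, -0.07], [-3.05, 3.05]. Speed limits (rad/s): [2.57, 2.57, 3.14, 3.14, 3.14, 3.14].

### API

Orientations are given as [roll, pitch, yaw] about the fixed x, y, z axes, in that order (R = Rz(yaw) Ry(pitch) Rx(roll)).
In Python, from bench import robot, viewer, order, nets gives the robot as it stands.
- The arm moves only by the shell command python3 -m crank 'ROWS' [OPENING]. ROWS is JSON, a list of rows, each an object of numbers: "dx", "dy", "dz": the shift along the tool's x, y, z in cm; "ax", "ay", "az": the turn, a rotation vector about the tool's x, y, z in units of 8 degrees (1.0 is 8 degrees). A call has exactly 8 rows; each row shifts and turns the commanded pose from where the row before left it, along the tool's axes as they then stand; what a row does not reach is not made up. A row lasts 1/10 s, in which the tool goes at most 50 mm and 8.59 degrees, less where a joint would pass 70% of its speed; a pose out of reach is approached as far as the arm can. A call is refused whole if a number of a shift passes 5 or a number of a turn 1, either way. A call with a gripper value outside its range is refused whole. OPENING is the opening, from 0 (shut) to 1 (fully open), set as the call begins (- or left out, the last holds). The fingers move at their own pace and stop on an object; the grip force is fixed at half the most. Time passes only in rows, so rows that do not move let the fingers close, or fill a call up. It gives the time, the measured TCP pose, the force, the opening and the grip force at its end, in the units of the state.
- robot.sense(): the state, without advancing time (a new reading comes with each control period).
- viewer.grab_frame(name): name is "side" or "top"; returns a dict with "frame" (420x560x3 uint8, blue, green, red), "range_z" (420x560 float32, m along the optical axis (not along the pixel's ray), 0 where there is no reading), "intrinsics" (3x3 intrinsics, pixels), "camera_from_world" (4x4, takes a point from world to camera coordinates). Camera axes: x right, y up, looking along -z (the intrinsics and any distortion apply to the point x, -y, -z); pixel columns grow to the right and rows downward; lengths in m; the calibration is good to about 2 mm. A picture is of the moment at which its call begins.
- order.close_job(): hands the job in; it is judged then, once.
Trained networks look in a picture, given as the dict that the camera call returned (one of the last four; its "shot" number tells which), for a name from the list of things; names that differ only in an ending like _2 or _b are one class to them, and where a whole thing is asked for, a point or a joint stands for the part that bears it (a point fixed in the world has none). Each returns a list of dicts, best first, with "conf" (0 to 1); they miss things now and then, are a little off and sometimes report something else, mostly with a low value. They report only what shows in the picture. A call takes as long as a camera call. They do not tell look-alikes from the thing itself.
- nets.silhouettes(picture, name): "mask" (420x560 bool, what is visible of it) and "bbox" ([left, top, right, bottom] in pixels, round what is visible of it).
- nets.spot_point(picture, name): "at" ([column, row] in pixels: a listed point, or the origin of a listed thing).
The state is a dict: "clock": time; "q": joint angles; "qvel": joint speeds; "tau": joint torques, N m; "eef_pos": TCP position; "tool_rot": TCP orientation; "ft_force": force on the tool from outside, world axes, zero at the start; "ft_torque": the same for the moment, N m; "width": finger opening in m; "grip_force": force on a finger pad.
Only numpy, scipy, OpenCV 4.12 (cv2) and the standard library are available. Lean on these libraries where they do the work, as an engineer would, in place of code of your own. Each camera call takes 0.05 s, during which the arm holds its last target. There are 200 camera calls.

## Working session

There is one attempt and no reset: what is moved stays moved. The work goes in short steps, Python scripts to look and compute and a shell command to move; the robot and the scene stay as the last step left them, time stands still between calls to the robot, and variables do not carry over. Pictures are saved under pics/ and viewed, at most 10 in all, crops included, and the job is handed in when it is done.

```bash
ls; mkdir -p pics
cat > h.py <<'E'
import numpy as np, cv2
from bench import robot, viewer, order, nets
def pts(p):
    K=p["intrinsics"];z=p["range_z"];v,u=np.mgrid[:420,:560]
    c=np.stack([(u-K[0,2])*z/K[0,0],-(v-K[1,2])*z/K[1,1],-z,np.ones_like(z)],-1)
    w=c@np.linalg.inv(p["camera_from_world"]).T
    w[z==0]=np.nan
    return w[...,:3]
E
python3 - <<'E'
from h import *
s=robot.sense();print(s["clock"],s["eef_pos"],s["tool_rot"],s["width"])
ims=[]
for n in("top","side"):
    p=viewer.grab_frame(n);W=pts(p);np.save(n+".npy",W);cv2.imwrite("pics/%s0.png"%n,p["frame"])
    for o in("jig","three_tooth","two_tooth","one_tooth","parts_bin","jar","flask","brush"):
        for d in nets.silhouettes(p,o)[:4]:
            m=d["mask"]; q=W[m];q=q[~np.isnan(q[:,0])]
            if len(q)<10: print(n,o,d["conf"],d["bbox"],"few");continue
            zt=np.percentile(q[:,2],98);t=q[(q[:,2]>0.015)]if o!="jig" else q
            if len(t)<5:t=q
            r=cv2.minAreaRect((t[:,:2]*1000).astype(np.float32))
            print(n,o,round(d["conf"],2),np.array(d["bbox"]).astype(int),"ztop %.3f"%zt,np.round(r[0],0),np.round(r[1],0),round(r[2],1),"col",p["frame"][m].mean(0).astype(int))
    for o in("channel_mid","stop_face"):
        for d in nets.spot_point(p,o)[:2]:
            u,v=np.round(d["at"]).astype(int);print(n,o,d["conf"],d["at"],W[v,u])
E
```

```text
pics
0.0 [ 0.15813814 -0.52627791  0.24937781] [ 3.13966348e+00 -5.74178859e-05 -2.84988658e+00] 0.08560217014697377
top jig 0.64 [223 175 299 215] ztop 0.048 [612.  33.] [236.  71.] 75.4 col [173 175 178]
top jig 0.64 [261 248 270 258] ztop 0.044 [439.  14.] [24. 22.] 25.1 col [159 172 182]
top three_tooth 0.64 [322 242 346 256] ztop 0.045 [ 447. -196.] [61. 25.] 71.6 col [155 167 172]
top two_tooth 0.72 [228 261 244 271] ztop 0.044 [399.  97.] [39. 26.] 89.0 col [32 34 40]
top two_tooth 0.51 [173 244 189 256] ztop 0.042 [452. 253.] [25. 42.] 9.0 col [ 39  70 115]
top one_tooth 0.61 [364 185 384 204] ztop 0.080 [ 619. -309.] [47. 47.] 37.2 col [145  98  81]
top one_tooth 0.42 [264 248 270 262] ztop 0.043 [439.  13.] [25. 25.] 26.4 col [145 160 174]
top parts_bin 0.69 [ 97 174 166 223] ztop 0.077 [601. 401.] [170. 120.] 79.9 col [ 25  32 153]
top jar 0.56 [362 185 387 205] ztop 0.080 [ 619. -308.] [46. 48.] 47.3 col [144  98  81]
top jar 0.24 [204 243 218 268] ztop 0.043 [432. 173.] [41. 26.] 74.8 col [137 153 164]
top flask 0.53 [405 175 426 193] ztop 0.113 [ 645. -429.] [39. 35.] 1
[... 897 characters left out ...]
1 125]
side parts_bin 0.63 [327 179 346 197] ztop 0.042 [ 448. -191.] [56. 27.] 72.4 col [113 124 134]
side jar 0.84 [280 145 296 175] ztop 0.078 [ 618. -307.] [51. 49.] 61.8 col [123 109 113]
side jar 0.15 [320 262 340 288] ztop 0.041 [431. 175.] [44. 27.] 75.6 col [129 138 145]
side flask 0.69 [280 125 292 148] ztop 0.111 [ 644. -427.] [43. 34.] 31.2 col [118 138 158]
side brush 0.72 [175 199 246 218] ztop 0.022 [790. -47.] [ 46. 199.] 88.8 col [114 132 145]
side brush 0.19 [279 147 296 173] ztop 0.078 [ 631. -349.] [ 49. 137.] 16.8 col [122 109 114]
side channel_mid 0.59 [269.3, 226.6] [0.60357233 0.01822866 0.01429673]
side stop_face 0.64 [256.3, 239.5] [0.61662229 0.09953454 0.03177306]
```

Run:
```python
from h import *
A=cv2.imread("pics/top0.png")[90:290,90:440];cv2.imwrite("pics/top0b.png",cv2.resize(A,None,fx=2.2,fy=2.2,interpolation=cv2.INTER_CUBIC))
P=np.concatenate([np.load(n+".npy").reshape(-1,3) for n in("top","side")]);
T=np.load("top.npy").reshape(-1,3);S=np.load("side.npy").reshape(-1,3)
def rect(c,r,z0,z1,nm):
  for k,Q in(("top",T),("side",S),("both",P)):
    t=Q[(np.hypot(Q[:,0]-c[0],Q[:,1]-c[1])<r)&(Q[:,2]>z0)&(Q[:,2]<z1)]
    b=cv2.boxPoints(rr:=cv2.minAreaRect((t[:,:2]*1000).astype(np.float32)))
    e=[b[1]-b[0],b[2]-b[1]];l=max(e,key=np.linalg.norm)
    print(nm,k,len(t),np.round(rr[0],1),np.round(rr[1],1),"long dir deg",round(np.degrees(np.arctan2(l[1],l[0]))%180,1),"mean",np.round(t.mean(0)*1000,1))
rect((.447,-.195),.05,.02,.05,"three");rect((.447,-.195),.05,.025,.033,"three base")
rect((.432,.174),.04,.02,.05,"two");rect((.432,.174),.04,.025,.033,"two base")
rect((.439,.014),.03,.02,.05,"one");rect((.439,.014),.03,.025,.033,"one base")
rect((.612,.033),.14,.008,.06,"jig");rect((.612,.033),.14,.016,.06,"jig up")
rect((.612,.033),.14,.04,.06,"housing")
```

```text
three top 180 [ 446.7 -195.9] [60.6 25.3] long dir deg 71.6 mean [ 446.8 -195.7   32.4]
three side 143 [ 446.5 -194.3] [61.5 27.3] long dir deg 71.2 mean [ 445.6 -186.3   31.3]
three both 323 [ 446.3 -194.8] [62.5 27.3] long dir deg 71.2 mean [ 446.3 -191.5   31.9]
three base top 115 [ 446.7 -195.9] [60.6 25.3] long dir deg 71.6 mean [ 446.2 -195.2   29.6]
three base side 73 [ 446.4 -194.6] [61.  27.3] long dir deg 71.1 mean [ 445.1 -185.6   30. ]
three base both 188 [ 446.3 -195.1] [62.  27.3] long dir deg 71.1 mean [ 445.8 -191.5   29.7]
two top 130 [431.8 173. ] [41.4 26.1] long dir deg 74.8 mean [432.2 172.4  32.4]
two side 216 [431.3 175. ] [43.8 26.6] long dir deg 74.5 mean [430.6 180.4  31.1]
two both 346 [431.6 174.6] [44.5 27.3] long dir deg 74.8 mean [431.2 177.4  31.6]
two base top 81 [431.8 173. ] [41.4 26.1] long dir deg 74.8 mean [431.9 172.9  29.7]
two base side 129 [431.4 175. ] [42.8 26.7] long dir deg 75.3 mean [430.4 180.6  30.1]
two base both 210 [431.5 174.5] [44.1 27.2] long dir deg 74.2 mean [431.  177.7  29.9]
one top 79 [439.   12.8] [25. 25.] long dir deg 26
[... 523 characters left out ...]
26.2  17.5]
jig side 1766 [659.7  23. ] [237.9 172.5] long dir deg 76.3 mean [619.   45.3  20.1]
jig both 3684 [626.9  27.4] [224.3 251.7] long dir deg 104.1 mean [619.1  35.3  18.7]
jig up top 682 [661.8  20.9] [235.7 171. ] long dir deg 75.7 mean [633.7  41.7  26.7]
jig up side 769 [663.5  21.6] [236.5 166. ] long dir deg 74.9 mean [634.   71.6  29.4]
jig up both 1451 [662.1  21.9] [237.9 171. ] long dir deg 75.7 mean [633.8  57.6  28.2]
housing top 167 [631.  112.1] [58.1 49.7] long dir deg 76.1 mean [633.8 122.7  45.4]
housing side 204 [630.4 113.4] [60.3 50.4] long dir deg 77.3 mean [632.2 126.8  45.3]
housing both 371 [630.6 113.4] [60.7 51.3] long dir deg 76.7 mean [632.9 125.   45.4]
```

View pics/top0b.png

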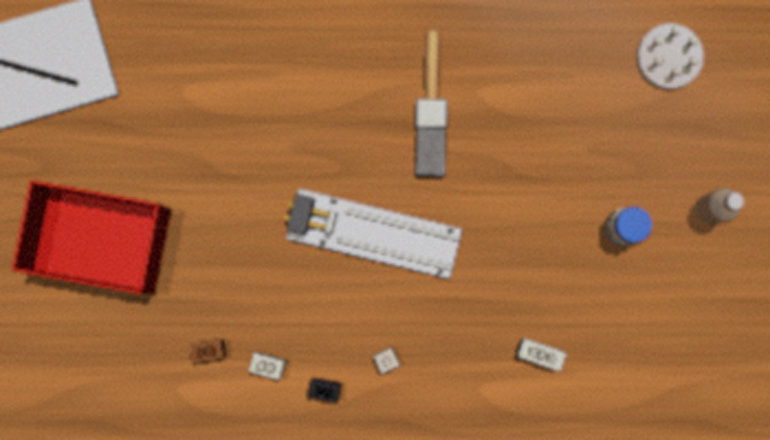

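```bash
cat >> h.py <<'E'
def go(x,y,z,yawdeg):
    "turn to make first, then shift in tool axes after the turn"
    s=robot.sense();p=np.array(s["eef_pos"]);yw=np.degrees(s["tool_rot"][2])
    d=(yawdeg-yw+90)%180-90; a=np.radians(yw+d); e=np.array([x,y,z])-p
    tx=np.array([np.cos(a),np.sin(a)]);ty=np.array([np.sin(a),-np.cos(a)])
    print("t %.2f az units %.2f  dx %.2f dy %.2f dz %.2f cm"%(s["clock"],-d/8,100*e[:2]@tx,100*e[:2]@ty,-100*e[2]),"pos",p.round(4),"rot",np.degrees(s["tool_rot"]).round(2),"F",np.round(s["ft_force"],1),"w %.4f g %.0f q6 %.2f"%(s["width"],s["grip_force"],s["q"][5]))
E
python3 - <<'E'
from h import *
from scipy.optimize import minimize
for n in("top","side"):
    Q=np.load(n+".npy").reshape(-1,3)*1000
    Q=Q[np.hypot(Q[:,0]-612,Q[:,1]-33)<140]
    def loc(p,t):
        a=np.radians(p[2]);d=t[:,:2]-p[:2]
        return np.c_[d@[np.sin(a),-np.cos(a)],d@[np.cos(a),np.sin(a)]]
    L=loc((611,28,75.5),Q)
    near=(abs(L[:,0])<50)&(L[:,1]>-125)&(L[:,1]<135)
    Q=Q[near]
    pl=Q[(Q[:,2]>7.5)]; bg=Q[Q[:,2]<4.5]
    def cost(p):
        f=lambda t:(lambda l:np.minimum(np.minimum(35-abs(l[:,0]),l[:,1]+110),120-l[:,1]))(loc(p,t))
        return np.maximum(0,-f(pl)).clip(0,8).sum()+np.maximum(0,f(bg)).clip(0,8).sum()
    r=minimize(cost,(611,28,75.5),method="Nelder-Mead",options=dict(initial_simplex=[(611,28,75.5),(614,28,75.5),(611,31,75.5),(611,28,77.5)]))
    print(n,r.x.round(2),r.fun,len(pl),len(bg))
    L=loc(r.x,Q);ra=(Q[:,2]>16)&(Q[:,2]<20)&(L[:,1]<40)&(L[:,1]>-105)&(abs(L[:,0])<30);
    print(" rails mean x",L[ra&(L[:,0]>0),0].mean(),L[ra&(L[:,0]<0),0].mean(),"fit",[np.degrees(np.polyfit(L[m,1],L[m,0],1)[0]).round(2) for m in(ra&(L[:,0]>0),ra&(L[:,0]<0))])
    h=Q[:,2]>43;print(" housing y",np.percentile(L[h,1],[3,97]),"x",np.percentile(L[h,0],[3,97]))
    st=(Q[:,2]>30)&(Q[:,2]<43)&(L[:,1]>45)&(L[:,1]<80);print(" stop y",np.percentile(L[st,1],[3,50,97]),"x",np.percentile(L[st,0],[3,97]),st.sum())
go(.4465,-.195,.15,71.5)
E
python3 -m crank '[{"az":-1},{"az":-1,"dz":1},{"az":-1,"dz":2},{"az":-1,"dz":2},{"az":-1,"dz":2},{"az":-1,"dz":2},{"az":-0.85,"dz":1},{}]' 0.7
```

```text
top [610.23  26.73  76.15] 92.88884304660822 1770 934
 rails mean x 17.381301026910407 -18.83579444386546 fit [np.float64(-0.87), np.float64(0.07)]
 housing y [ 65.26024938 115.99433522] x [-23.2868202   23.08052093]
 stop y [58.77261428 64.57754111 77.93826869] x [-13.54452932  12.63280649] 41
side [609.37  26.53  76.19] 185.0354511222318 1620 734
 rails mean x 19.72520490972583 -20.88878026891032 fit [np.float64(-0.13), np.float64(-0.24)]
 housing y [ 94.16750049 117.85061175] x [-24.02036172  22.60726584]
 stop y [60.19082298 66.86242439 73.78857767] x [-14.76129476  14.57961819] 77
t 1.10 az units -6.85  dx -40.60 dy -16.81 dz 10.03 cm pos [ 0.1583 -0.5267  0.2503] rot [-180.      0.   -163.28] F [-0.1 -0.6  0.2] w 0.0856 g 0 q6 -0.28invalid input
```

```bash
python3 -m crank '[{"az":-1},{"az":-1,"dz":1},{"az":-1,"dz":2},{"az":-1,"dz":2},{"az":-1,"dz":2},{"az":-1,"dz":2},{"az":-0.85,"dz":1},{"dz":0}]' 0.7; python3 -c "
from h import *
go(.4465,-.195,.15,71.5)"
```

```text
t 1.10 az units -6.85  dx -40.60 dy -16.81 dz 10.03 cm pos [ 0.1583 -0.5267  0.2503] rot [-180.      0.   -163.28] F [-0.1 -0.6  0.2] w 0.0856 g 0 q6 -0.28invalid input
```

```bash
python3 -m crank --help; python3 -m crank '[{"dx":0,"dy":0,"dz":0,"ax":0,"ay":0,"az":-1},{"dx":0,"dy":0,"dz":1,"ax":0,"ay":0,"az":-1},{"dx":0,"dy":0,"dz":2,"ax":0,"ay":0,"az":-1},{"dx":0,"dy":0,"dz":2,"ax":0,"ay":0,"az":-1},{"dx":0,"dy":0,"dz":2,"ax":0,"ay":0,"az":-1},{"dx":0,"dy":0,"dz":2,"ax":0,"ay":0,"az":-1},{"dx":0,"dy":0,"dz":1,"ax":0,"ay":0,"az":-0.85},{"dx":0,"dy":0,"dz":0,"ax":0,"ay":0,"az":0}]' 0.7; python3 -c "
from h import *
go(.4465,-.195,.15,71.5)"
```

```text
clock: 1.9
eef_pos: [0.1578, -0.5258, 0.1486]
tool_rot: [3.139, 0.002, -1.893]
ft_force: [0.2, 0.6, -0.2]
width: 0.0595
grip_force: 0.0
t 1.90 az units 0.01  dx -40.53 dy -16.88 dz -0.14 cm pos [ 0.1578 -0.5258  0.1486] rot [ 1.7986e+02  1.4000e-01 -1.0843e+02] F [ 0.2  0.6 -0.2] w 0.0595 g 0 q6 0.67invalid input: not JSON, or not a number
```

```bash
python3 -m crank '[{"dx":-3,"dy":-1.25,"dz":0,"ax":0,"ay":0,"az":0},{"dx":-4.6,"dy":-1.9,"dz":0,"ax":0,"ay":0,"az":0},{"dx":-4.6,"dy":-1.9,"dz":0,"ax":0,"ay":0,"az":0},{"dx":-4.6,"dy":-1.9,"dz":0,"ax":0,"ay":0,"az":0},{"dx":-4.6,"dy":-1.9,"dz":0,"ax":0,"ay":0,"az":0},{"dx":-4.6,"dy":-1.9,"dz":0,"ax":0,"ay":0,"az":0},{"dx":-4.6,"dy":-1.9,"dz":0,"ax":0,"ay":0,"az":0},{"dx":-4.6,"dy":-1.9,"dz":0,"ax":0,"ay":0,"az":0}]' ; python3 -c "
from h import *
go(.4465,-.195,.15,71.5)"
```

```text
clock: 2.7
eef_pos: [0.4095, -0.2375, 0.1517]
tool_rot: [-3.139, -0.0, -1.897]
ft_force: [1.1, -0.6, -0.8]
width: 0.0598
grip_force: 0.0
t 2.70 az units -0.02  dx -5.20 dy -2.17 dz 0.17 cm pos [ 0.4095 -0.2375  0.1517] rot [-1.7985e+02 -1.0000e-02 -1.0867e+02] F [ 1.1 -0.6 -0.8] w 0.0598 g 0 q6 -0.13
```

```bash
python3 -m crank '[{"dx":-2.6,"dy":-1.05,"dz":0,"ax":0,"ay":0,"az":0},{"dx":-2.4,"dy":-1,"dz":0,"ax":0,"ay":0,"az":0},{"dx":0,"dy":0,"dz":1.5,"ax":0,"ay":0,"az":0},{"dx":0,"dy":0,"dz":2,"ax":0,"ay":0,"az":0},{"dx":0,"dy":0,"dz":2,"ax":0,"ay":0,"az":0},{"dx":0,"dy":0,"dz":1.5,"ax":0,"ay":0,"az":0},{"dx":0,"dy":0,"dz":0.5,"ax":0,"ay":0,"az":0},{"dx":0,"dy":0,"dz":0,"ax":0,"ay":0,"az":0}]' ; python3 -c "
from h import *
go(.4465,-.195,.029,71.5)"
```

```text
clock: 3.5
eef_pos: [0.4433, -0.1982, 0.0755]
tool_rot: [3.141, -0.0, -1.895]
ft_force: [-0.4, -0.1, 0.3]
width: 0.0602
grip_force: 0.0
t 3.50 az units -0.01  dx -0.41 dy -0.21 dz 4.65 cm pos [ 0.4433 -0.1982  0.0755] rot [ 1.7999e+02 -1.0000e-02 -1.0858e+02] F [-0.4 -0.1  0.3] w 0.0602 g 0 q6 -0.23
```

```bash
python3 -m crank '[{"dx":-0.4,"dy":-0.2,"dz":0,"ax":0,"ay":0,"az":0},{"dx":0,"dy":0,"dz":1,"ax":0,"ay":0,"az":0},{"dx":0,"dy":0,"dz":1.2,"ax":0,"ay":0,"az":0},{"dx":0,"dy":0,"dz":1.2,"ax":0,"ay":0,"az":0},{"dx":0,"dy":0,"dz":0.9,"ax":0,"ay":0,"az":0},{"dx":0,"dy":0,"dz":0.3,"ax":0,"ay":0,"az":0},{"dx":0,"dy":0,"dz":0,"ax":0,"ay":0,"az":0},{"dx":0,"dy":0,"dz":0,"ax":0,"ay":0,"az":0}]' ; python3 -m crank '[{"dx":0,"dy":0,"dz":0,"ax":0,"ay":0,"az":0},{"dx":0,"dy":0,"dz":0,"ax":0,"ay":0,"az":0},{"dx":0,"dy":0,"dz":0,"ax":0,"ay":0,"az":0},{"dx":0,"dy":0,"dz":0,"ax":0,"ay":0,"az":0},{"dx":0,"dy":0,"dz":0,"ax":0,"ay":0,"az":0},{"dx":0,"dy":0,"dz":0,"ax":0,"ay":0,"az":0},{"dx":0,"dy":0,"dz":0,"ax":0,"ay":0,"az":0},{"dx":0,"dy":0,"dz":0,"ax":0,"ay":0,"az":0}]' 0.1;python3 -c "
from h import *
go(.4465,-.195,.029,71.5)
p=viewer.grab_frame('side');cv2.imwrite('pics/s1.png',cv2.resize(p['frame'][130:290,200:400],None,fx=3.5,fy=3.5))"
```

```text
clock: 4.3
eef_pos: [0.4467, -0.195, 0.0297]
tool_rot: [-3.141, 0.0, -1.893]
ft_force: [-0.2, -0.3, 0.9]
width: 0.0594
grip_force: 0.0
clock: 5.1
eef_pos: [0.4468, -0.195, 0.0299]
tool_rot: [-3.14, 0.0, -1.893]
ft_force: [-1.1, 0.2, 5.4]
width: 0.0249
grip_force: 59.6
t 5.10 az units 0.00  dx 0.01 dy 0.03 dz 0.09 cm pos [ 0.4468 -0.195   0.0299] rot [-179.93    0.   -108.47] F [-1.1  0.2  5.4] w 0.0249 g 60 q6 -0.23
```

View pics/s1.png

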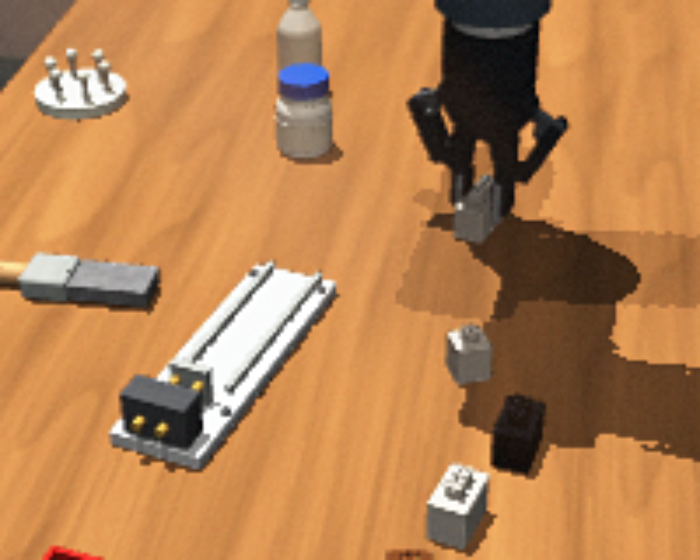

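```bash
python3 -m crank '[{"dx":0,"dy":0,"dz":-0.5,"ax":0,"ay":0,"az":0},{"dx":0,"dy":0,"dz":-1,"ax":0,"ay":0,"az":0},{"dx":0,"dy":0,"dz":-1.5,"ax":0,"ay":0,"az":-0.2},{"dx":0,"dy":0,"dz":-2,"ax":0,"ay":0,"az":-0.35},{"dx":0,"dy":0,"dz":-1.5,"ax":0,"ay":0,"az":0},{"dx":0,"dy":0,"dz":-0.5,"ax":0,"ay":0,"az":0},{"dx":0,"dy":0,"dz":0,"ax":0,"ay":0,"az":0},{"dx":0,"dy":0,"dz":0,"ax":0,"ay":0,"az":0}]'; python3 -c "
from h import *
go(.616,.0529,.1,76)"
```

```text
clock: 5.95
eef_pos: [0.4457, -0.1948, 0.0986]
tool_rot: [3.14, 0.0, -1.817]
ft_force: [-0.2, 0.3, -0.9]
width: 0.025
grip_force: 59.0
t 5.95 az units -0.01  dx -28.15 dy -10.53 dz -0.14 cm pos [ 0.4457 -0.1948  0.0986] rot [ 1.7993e+02  1.0000e-02 -1.0410e+02] F [-0.2  0.3 -0.9] w 0.0250 g 59 q6 -0.16
```

```bash
python3 -m crank '[{"dx":-2,"dy":-0.75,"dz":0,"ax":0,"ay":0,"az":0},{"dx":-4,"dy":-1.5,"dz":0,"ax":0,"ay":0,"az":0},{"dx":-4.5,"dy":-1.7,"dz":0,"ax":0,"ay":0,"az":0},{"dx":-4.5,"dy":-1.7,"dz":0,"ax":0,"ay":0,"az":0},{"dx":-4.5,"dy":-1.7,"dz":0,"ax":0,"ay":0,"az":0},{"dx":-4.5,"dy":-1.6,"dz":0,"ax":0,"ay":0,"az":0},{"dx":-3,"dy":-1.2,"dz":0,"ax":0,"ay":0,"az":0},{"dx":-0.8,"dy":-0.3,"dz":0,"ax":0,"ay":0,"az":0}]'; python3 -c "
from h import *
go(.616,.0529,.1,76)"
```

```text
clock: 6.75
eef_pos: [0.6161, 0.0521, 0.0973]
tool_rot: [3.14, -0.001, -1.814]
ft_force: [0.2, -0.2, -1.5]
width: 0.0247
grip_force: 59.0
t 6.75 az units 0.01  dx -0.07 dy 0.03 dz -0.27 cm pos [0.6161 0.0521 0.0973] rot [ 1.7990e+02 -4.0000e-02 -1.0394e+02] F [ 0.2 -0.2 -1.5] w 0.0247 g 59 q6 -0.58
```

```bash
python3 -m crank '[{"dx":0,"dy":0,"dz":0.6,"ax":0,"ay":0,"az":0},{"dx":0,"dy":0,"dz":1.2,"ax":0,"ay":0,"az":0},{"dx":0,"dy":0,"dz":1.4,"ax":0,"ay":0,"az":0},{"dx":0,"dy":0,"dz":1,"ax":0,"ay":0,"az":0},{"dx":0,"dy":0,"dz":0.5,"ax":0,"ay":0,"az":0},{"dx":0,"dy":0,"dz":0.3,"ax":0,"ay":0,"az":0},{"dx":0,"dy":0,"dz":0,"ax":0,"ay":0,"az":0},{"dx":0,"dy":0,"dz":0,"ax":0,"ay":0,"az":0}]'; python3 -c "
from h import *
go(.616,.0529,.042,76)
p=viewer.grab_frame('side');cv2.imwrite('pics/s2.png',cv2.resize(p['frame'][180:280,220:345],None,fx=5,fy=5))"
```

```text
clock: 7.55
eef_pos: [0.6156, 0.0492, 0.0498]
tool_rot: [-3.141, 0.0, -1.817]
ft_force: [0.7, -0.8, -0.3]
width: 0.0245
grip_force: 59.0
t 7.55 az units -0.01  dx -0.37 dy 0.05 dz 0.78 cm pos [0.6156 0.0492 0.0498] rot [-1.7995e+02  2.0000e-02 -1.0408e+02] F [ 0.7 -0.8 -0.3] w 0.0245 g 59 q6 -0.58
```

View pics/s2.png

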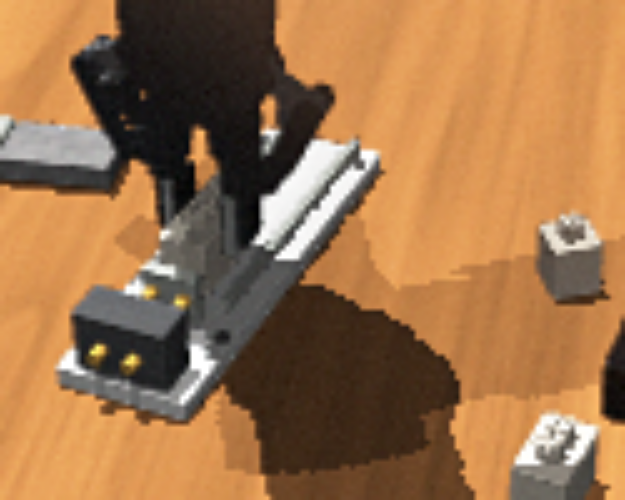

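```bash
python3 -m crank '[{"dx":-0.3,"dy":0,"dz":0.2,"ax":0,"ay":0,"az":0},{"dx":0,"dy":0,"dz":0.2,"ax":0,"ay":0,"az":0},{"dx":0,"dy":0,"dz":0.2,"ax":0,"ay":0,"az":0},{"dx":0,"dy":0,"dz":0.1,"ax":0,"ay":0,"az":0},{"dx":0,"dy":0,"dz":0,"ax":0,"ay":0,"az":0},{"dx":0,"dy":0,"dz":0,"ax":0,"ay":0,"az":0},{"dx":0,"dy":0,"dz":0,"ax":0,"ay":0,"az":0},{"dx":0,"dy":0,"dz":0,"ax":0,"ay":0,"az":0}]'; python3 -c "
from h import *
go(.616,.0529,.042,76)"
```

```text
clock: 8.4
eef_pos: [0.616, 0.0522, 0.0423]
tool_rot: [-3.142, 0.0, -1.817]
ft_force: [-0.8, -0.3, -0.9]
width: 0.0244
grip_force: 59.0
t 8.40 az units -0.01  dx -0.07 dy 0.02 dz 0.03 cm pos [0.616  0.0522 0.0423] rot [-180.      0.   -104.08] F [-0.8 -0.3 -0.9] w 0.0244 g 59 q6 -0.58
```

```bash
python3 -m crank '[{"dx":0,"dy":0,"dz":0.1,"ax":0,"ay":0,"az":0},{"dx":0,"dy":0,"dz":0,"ax":0,"ay":0,"az":0},{"dx":0,"dy":0,"dz":0,"ax":0,"ay":0,"az":0},{"dx":0,"dy":0,"dz":0,"ax":0,"ay":0,"az":0},{"dx":0,"dy":0,"dz":0,"ax":0,"ay":0,"az":0},{"dx":0,"dy":0,"dz":-0.3,"ax":0,"ay":0,"az":0},{"dx":0,"dy":0,"dz":-1.5,"ax":0,"ay":0,"az":0},{"dx":0,"dy":0,"dz":-2.5,"ax":0,"ay":0,"az":0}]' 0.55; python3 -m crank '[{"dx":0,"dy":0,"dz":-2.5,"ax":0,"ay":0,"az":0},{"dx":0,"dy":0,"dz":-2,"ax":0,"ay":0,"az":0},{"dx":0,"dy":0,"dz":-0.5,"ax":0,"ay":0,"az":0.1},{"dx":0,"dy":1,"dz":0,"ax":0,"ay":0,"az":0},{"dx":0,"dy":3,"dz":0,"ax":0,"ay":0,"az":0},{"dx":0,"dy":4.5,"dz":0,"ax":0,"ay":0,"az":0},{"dx":0,"dy":4.5,"dz":0,"ax":0,"ay":0,"az":0},{"dx":0,"dy":4,"dz":0,"ax":0,"ay":0,"az":0}]' 0.7; python3 -c "
from h import *
go(.4315,.1738,.1,75)
p=viewer.grab_frame('side');cv2.imwrite('pics/s3.png',cv2.resize(p['frame'][180:300,220:370],None,fx=4.5,fy=4.5));np.save('side3.npy',pts(p))"
```

```text
clock: 9.2
eef_pos: [0.6148, 0.0519, 0.0832]
tool_rot: [3.138, -0.002, -1.817]
ft_force: [0.6, -0.1, -0.1]
width: 0.0466
grip_force: 0.0
clock: 10.0
eef_pos: [0.4483, 0.0955, 0.1326]
tool_rot: [3.139, -0.002, -1.831]
ft_force: [-0.1, 1.5, 1.4]
width: 0.0598
grip_force: 0.0
t 10.00 az units 0.01  dx -7.13 dy 3.65 dz 3.26 cm pos [0.4483 0.0955 0.1326] rot [ 1.7985e+02 -9.0000e-02 -1.0491e+02] F [-0.1  1.5  1.4] w 0.0598 g 0 q6 -0.81
```

View pics/s3.png

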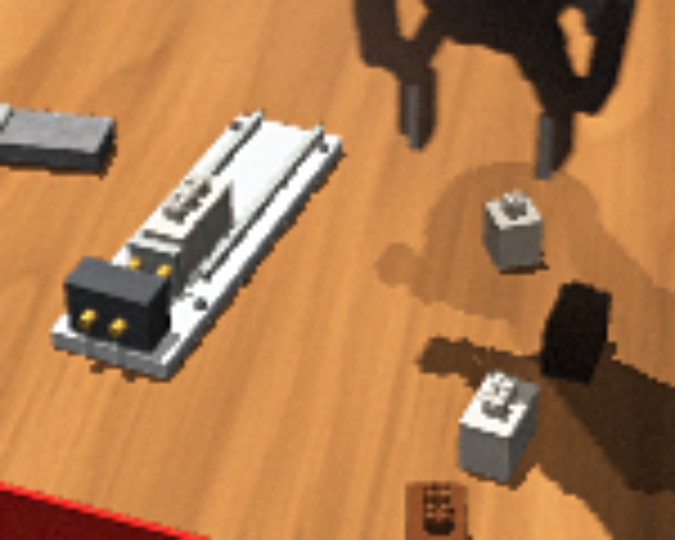

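```bash
python3 -m crank '[{"dx":-2,"dy":1,"dz":0,"ax":0,"ay":0,"az":0},{"dx":-3,"dy":1.5,"dz":0.5,"ax":0,"ay":0,"az":0},{"dx":-2,"dy":1.1,"dz":1,"ax":0,"ay":0,"az":0},{"dx":-0.1,"dy":0,"dz":1.5,"ax":0,"ay":0,"az":0},{"dx":0,"dy":0,"dz":1,"ax":0,"ay":0,"az":0},{"dx":0,"dy":0,"dz":0.5,"ax":0,"ay":0,"az":0},{"dx":0,"dy":0,"dz":0,"ax":0,"ay":0,"az":0},{"dx":0,"dy":0,"dz":0,"ax":0,"ay":0,"az":0}]'; python3 -c "
from h import *
go(.4315,.1738,.0295,75)"
```

```text
clock: 10.85
eef_pos: [0.4353, 0.1734, 0.0895]
tool_rot: [-3.141, 0.0, -1.831]
ft_force: [-0.1, -0.1, -0.3]
width: 0.0596
grip_force: 0.0
t 10.85 az units 0.01  dx 0.06 dy 0.38 dz 6.00 cm pos [0.4353 0.1734 0.0895] rot [-179.99    0.   -104.92] F [-0.1 -0.1 -0.3] w 0.0596 g 0 q6 -0.98
```

```bash
python3 -m crank '[{"dx":0.05,"dy":0.4,"dz":0.5,"ax":0,"ay":0,"az":0},{"dx":0,"dy":0,"dz":1,"ax":0,"ay":0,"az":0},{"dx":0,"dy":0,"dz":1.4,"ax":0,"ay":0,"az":0},{"dx":0,"dy":0,"dz":1.4,"ax":0,"ay":0,"az":0},{"dx":0,"dy":0,"dz":1.2,"ax":0,"ay":0,"az":0},{"dx":0,"dy":0,"dz":0.5,"ax":0,"ay":0,"az":0},{"dx":0,"dy":0,"dz":0,"ax":0,"ay":0,"az":0},{"dx":0,"dy":0,"dz":0,"ax":0,"ay":0,"az":0}]' ; python3 -m crank '[{"dx":0,"dy":0,"dz":0,"ax":0,"ay":0,"az":0},{"dx":0,"dy":0,"dz":0,"ax":0,"ay":0,"az":0},{"dx":0,"dy":0,"dz":0,"ax":0,"ay":0,"az":0},{"dx":0,"dy":0,"dz":0,"ax":0,"ay":0,"az":0},{"dx":0,"dy":0,"dz":0,"ax":0,"ay":0,"az":0},{"dx":0,"dy":0,"dz":0,"ax":0,"ay":0,"az":0},{"dx":0,"dy":0,"dz":0,"ax":0,"ay":0,"az":0},{"dx":0,"dy":0,"dz":0,"ax":0,"ay":0,"az":0}]' 0.1;python3 -m crank '[{"dx":0,"dy":0,"dz":-0.5,"ax":0,"ay":0,"az":0},{"dx":0,"dy":0,"dz":-1,"ax":0,"ay":0,"az":0},{"dx":0,"dy":0,"dz":-1.5,"ax":0,"ay":0,"az":-0.12},{"dx":0,"dy":0,"dz":-2,"ax":0,"ay":0,"az":0},{"dx":0,"dy":0,"dz":-1.5,"ax":0,"ay":0,"az":0},{"dx":0,"dy":0,"dz":-0.5,"ax":0,"ay":0,"az":0},{"dx":0,"dy":0,"dz":0,"ax":0,"ay":0,"az":0},{"dx":0,"dy":0,"dz":0,"ax":0,"ay":0,"az":0}]'
python3 - <<'E'
from h import *
Q=np.load('side3.npy').reshape(-1,3)*1000; T=np.load("side3.npy")
a=np.radians(76);d=Q[:,:2]-(609.5,26.7);L=np.c_[d@[np.sin(a),-np.cos(a)],d@[np.cos(a),np.sin(a)]]
m=(abs(L[:,0])<22)&(L[:,1]>-30)&(L[:,1]<58)&(Q[:,2]>28)&(Q[:,2]<46)
print(np.percentile(L[m],[1,99],axis=0),cv2.minAreaRect(L[m].astype(np.float32)))
m=(abs(L[:,0])<22)&(L[:,1]>50)&(L[:,1]<72)&(Q[:,2]>25)&(Q[:,2]<42);print(cv2.minAreaRect(L[m].astype(np.float32)))
go(.603,.0005,.1,76)
E
```

```text
clock: 11.65
eef_pos: [0.4314, 0.1744, 0.0296]
tool_rot: [-3.141, 0.0, -1.83]
ft_force: [0.6, -0.3, 0.3]
width: 0.0598
grip_force: 0.0
clock: 12.45
eef_pos: [0.4316, 0.1746, 0.03]
tool_rot: [-3.141, 0.001, -1.83]
ft_force: [-1.4, 0.1, 5.9]
width: 0.0249
grip_force: 59.5
clock: 13.25
eef_pos: [0.4306, 0.174, 0.0987]
tool_rot: [3.141, -0.001, -1.814]
ft_force: [-0.1, 0.2, -1.1]
width: 0.0246
grip_force: 58.9
[[-14.36677304  -3.98410045]
 [ 12.38910499  57.0409315 ]] ((-1.5692071914672852, 26.346256256103516), (62.51018524169922, 28.624174118041992), 88.01936340332031)
((-0.21141433715820312, 61.275657653808594), (29.68444061279297, 19.87531280517578), 4.68827486038208)
t 13.25 az units 0.01  dx 12.67 dy -20.92 dz -0.13 cm pos [0.4306 0.174  0.0987] rot [ 1.7995e+02 -4.0000e-02 -1.0393e+02] F [-0.1  0.2 -1.1] w 0.0246 g 59 q6 -0.97
```

```bash
python3 -m crank '[{"dx":1,"dy":-1.6,"dz":0,"ax":0,"ay":0,"az":0},{"dx":2,"dy":-3.2,"dz":-0.1,"ax":0,"ay":0,"az":0},{"dx":2.3,"dy":-3.8,"dz":0,"ax":0,"ay":0,"az":0},{"dx":2.3,"dy":-3.8,"dz":0,"ax":0,"ay":0,"az":0},{"dx":2.3,"dy":-3.8,"dz":0,"ax":0,"ay":0,"az":0},{"dx":2,"dy":-3.2,"dz":0,"ax":0,"ay":0,"az":0},{"dx":0.9,"dy":-1.5,"dz":0,"ax":0,"ay":0,"az":0},{"dx":0,"dy":0,"dz":0,"ax":0,"ay":0,"az":0}]' ; python3 -m crank '[{"dx":0,"dy":0,"dz":0,"ax":0,"ay":0,"az":0},{"dx":0,"dy":0,"dz":1,"ax":0,"ay":0,"az":0},{"dx":0,"dy":0,"dz":1.5,"ax":0,"ay":0,"az":0},{"dx":0,"dy":0,"dz":1,"ax":0,"ay":0,"az":0},{"dx":0,"dy":0,"dz":0.2,"ax":0,"ay":0,"az":0},{"dx":0,"dy":0,"dz":0,"ax":0,"ay":0,"az":0},{"dx":0,"dy":0,"dz":0,"ax":0,"ay":0,"az":0},{"dx":0,"dy":0,"dz":0,"ax":0,"ay":0,"az":0}]'; python3 -c "
from h import *
go(.6025,-.0014,.042,76)"
```

```text
clock: 14.05
eef_pos: [0.6037, -0.0023, 0.0982]
tool_rot: [3.139, -0.001, -1.817]
ft_force: [-1.2, -0.7, -1.2]
width: 0.0248
grip_force: 59.1
clock: 14.85
eef_pos: [0.6037, -0.0001, 0.064]
tool_rot: [-3.14, 0.001, -1.813]
ft_force: [0.7, -1.2, -1.2]
width: 0.0246
grip_force: 59.1
t 14.85 az units 0.01  dx 0.15 dy 0.08 dz 2.20 cm pos [ 6.037e-01 -1.000e-04  6.400e-02] rot [-1.7993e+02  3.0000e-02 -1.0391e+02] F [ 0.7 -1.2 -1.2] w 0.0246 g 59 q6 -0.50
```

```bash
python3 -m crank '[{"dx":0.15,"dy":0.1,"dz":0,"ax":0,"ay":0,"az":0},{"dx":0,"dy":0,"dz":0.5,"ax":0,"ay":0,"az":0},{"dx":0,"dy":0,"dz":0.8,"ax":0,"ay":0,"az":0},{"dx":0,"dy":0,"dz":0.5,"ax":0,"ay":0,"az":0},{"dx":0,"dy":0,"dz":0.3,"ax":0,"ay":0,"az":0},{"dx":0,"dy":0,"dz":0.1,"ax":0,"ay":0,"az":0},{"dx":0,"dy":0,"dz":0,"ax":0,"ay":0,"az":0},{"dx":0,"dy":0,"dz":0,"ax":0,"ay":0,"az":0}]'; python3 -c "
from h import *
go(.6025,-.0014,.042,76)"
```

```text
clock: 15.65
eef_pos: [0.6018, -0.0017, 0.042]
tool_rot: [-3.141, -0.001, -1.813]
ft_force: [-3.3, 0.6, 6.1]
width: 0.0249
grip_force: 59.8
t 15.65 az units 0.01  dx -0.04 dy -0.06 dz -0.00 cm pos [ 0.6018 -0.0017  0.042 ] rot [-1.7999e+02 -3.0000e-02 -1.0390e+02] F [-3.3  0.6  6.1] w 0.0249 g 60 q6 -0.50
```

```bash
python3 -m crank '[{"dx":0,"dy":0,"dz":0,"ax":0,"ay":0,"az":0},{"dx":0,"dy":0,"dz":0,"ax":0,"ay":0,"az":0},{"dx":0,"dy":0,"dz":0,"ax":0,"ay":0,"az":0},{"dx":0,"dy":0,"dz":0,"ax":0,"ay":0,"az":0},{"dx":0,"dy":0,"dz":0,"ax":0,"ay":0,"az":0},{"dx":0,"dy":0,"dz":-0.3,"ax":0,"ay":0,"az":0},{"dx":0,"dy":0,"dz":-1.5,"ax":0,"ay":0,"az":0},{"dx":0,"dy":0,"dz":-2.5,"ax":0,"ay":0,"az":0}]' 0.55; python3 -m crank '[{"dx":0,"dy":0,"dz":-2.5,"ax":0,"ay":0,"az":0},{"dx":0,"dy":0,"dz":-1,"ax":0,"ay":0,"az":-0.9},{"dx":0,"dy":0,"dz":0,"ax":0,"ay":0,"az":-0.9},{"dx":0,"dy":0,"dz":0,"ax":0,"ay":0,"az":-0.9},{"dx":0,"dy":0,"dz":0,"ax":0,"ay":0,"az":-0.9},{"dx":0,"dy":0,"dz":0,"ax":0,"ay":0,"az":-0.9},{"dx":0,"dy":0,"dz":0,"ax":0,"ay":0,"az":-0.5},{"dx":0,"dy":0,"dz":0,"ax":0,"ay":0,"az":0}]' 0.7; python3 -c "
from h import *
go(.4387,.0138,.1,-63.6)"
```

```text
clock: 16.45
eef_pos: [0.6006, -0.0016, 0.0833]
tool_rot: [3.138, -0.001, -1.814]
ft_force: [-0.3, 0.3, -0.4]
width: 0.047
grip_force: 0.0
clock: 17.25
eef_pos: [0.6019, -0.0015, 0.1195]
tool_rot: [-3.141, -0.0, -1.115]
ft_force: [-0.0, 0.1, -0.0]
width: 0.0597
grip_force: 0.0
t 17.25 az units -0.04  dx -8.63 dy 13.94 dz 1.95 cm pos [ 0.6019 -0.0015  0.1195] rot [-179.99   -0.    -63.89] F [-0.   0.1 -0. ] w 0.0597 g 0 q6 0.20
```

```bash
python3 -m crank '[{"dx":-0.8,"dy":1.3,"dz":0,"ax":0,"ay":0,"az":0},{"dx":-1.8,"dy":2.8,"dz":0,"ax":0,"ay":0,"az":0},{"dx":-2.2,"dy":3.6,"dz":0,"ax":0,"ay":0,"az":0},{"dx":-2.2,"dy":3.6,"dz":0,"ax":0,"ay":0,"az":0},{"dx":-1.3,"dy":2.1,"dz":0,"ax":0,"ay":0,"az":0},{"dx":-0.3,"dy":0.5,"dz":1,"ax":0,"ay":0,"az":0},{"dx":0,"dy":0,"dz":1,"ax":0,"ay":0,"az":0},{"dx":0,"dy":0,"dz":0,"ax":0,"ay":0,"az":0}]'
python3 - <<'E'
from h import *
p=viewer.grab_frame('side');Q=pts(p).reshape(-1,3)*1000;cv2.imwrite('pics/s4.png',cv2.resize(p['frame'][180:280,220:345],None,fx=5,fy=5))
a=np.radians(76);d=Q[:,:2]-(609.5,26.7);L=np.c_[d@[np.sin(a),-np.cos(a)],d@[np.cos(a),np.sin(a)]]
for lo,hi in((-4,58),(-70,-5)):
    m=(abs(L[:,0])<22)&(L[:,1]>lo)&(L[:,1]<hi)&(Q[:,2]>28)&(Q[:,2]<46)
    print(np.percentile(L[m],[1,99],axis=0),cv2.minAreaRect(L[m].astype(np.float32)))
go(.4387,.0138,.0295,-63.6)
E
```

```text
clock: 18.05
eef_pos: [0.4389, 0.0145, 0.0979]
tool_rot: [3.139, 0.0, -1.117]
ft_force: [-0.1, 0.1, 0.8]
width: 0.0598
grip_force: 0.0
[[-14.75317404  -3.1494404 ]
 [ 12.40028261  56.38701177]] ((-0.7559881210327148, 26.386356353759766), (60.78068923950195, 28.074901580810547), 88.46318054199219)
[[-14.93699578 -51.66767794]
 [ 10.87835424  -7.89889195]] ((-2.2008533477783203, -28.658279418945312), (46.69570541381836, 26.21356773376465), 89.99234771728516)
t 18.10 az units -0.05  dx 0.03 dy 0.11 dz 6.90 cm pos [0.4396 0.0145 0.0985] rot [179.91  -0.   -63.97] F [0.6 0.2 0.3] w 0.0600 g 0 q6 0.06
```

View pics/s4.png

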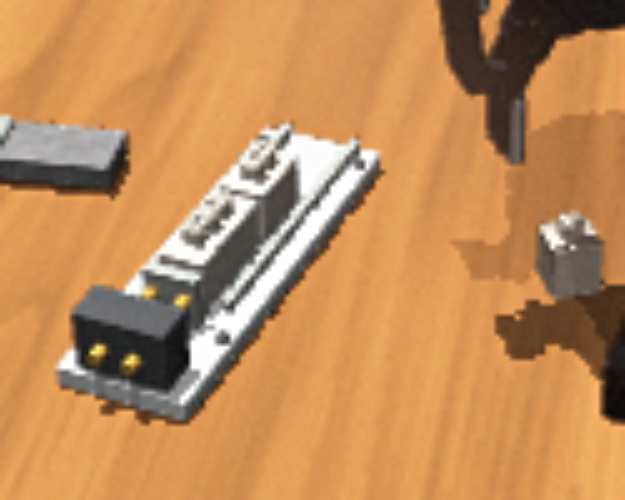

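```bash
python3 -m crank '[{"dx":0,"dy":0.1,"dz":1,"ax":0,"ay":0,"az":-0.05},{"dx":0,"dy":0,"dz":1.4,"ax":0,"ay":0,"az":0},{"dx":0,"dy":0,"dz":1.5,"ax":0,"ay":0,"az":0},{"dx":0,"dy":0,"dz":1.5,"ax":0,"ay":0,"az":0},{"dx":0,"dy":0,"dz":1.1,"ax":0,"ay":0,"az":0},{"dx":0,"dy":0,"dz":0.4,"ax":0,"ay":0,"az":0},{"dx":0,"dy":0,"dz":0,"ax":0,"ay":0,"az":0},{"dx":0,"dy":0,"dz":0,"ax":0,"ay":0,"az":0}]' ; python3 -m crank '[{"dx":0,"dy":0,"dz":0,"ax":0,"ay":0,"az":0},{"dx":0,"dy":0,"dz":0,"ax":0,"ay":0,"az":0},{"dx":0,"dy":0,"dz":0,"ax":0,"ay":0,"az":0},{"dx":0,"dy":0,"dz":0,"ax":0,"ay":0,"az":0},{"dx":0,"dy":0,"dz":0,"ax":0,"ay":0,"az":0},{"dx":0,"dy":0,"dz":0,"ax":0,"ay":0,"az":0},{"dx":0,"dy":0,"dz":0,"ax":0,"ay":0,"az":0},{"dx":0,"dy":0,"dz":0,"ax":0,"ay":0,"az":0}]' 0.1;python3 -m crank '[{"dx":0,"dy":0,"dz":-0.5,"ax":0,"ay":0,"az":0},{"dx":0,"dy":0,"dz":-1,"ax":0,"ay":0,"az":0},{"dx":0,"dy":0,"dz":-1.5,"ax":0,"ay":0,"az":0.9},{"dx":0,"dy":0,"dz":-2,"ax":0,"ay":0,"az":0.9},{"dx":0,"dy":0,"dz":-1.5,"ax":0,"ay":0,"az":0.9},{"dx":0,"dy":0,"dz":-0.5,"ax":0,"ay":0,"az":0.9},{"dx":0,"dy":0,"dz":0,"ax":0,"ay":0,"az":0.9},{"dx":0,"dy":0,"dz":0,"ax":0,"ay":0,"az":0.55}]'
python3 - <<'E'
from h import *
y=-51.5-5-13;print(609.5+y*.2419,26.7+y*.9703)
go((609.5+y*.2419)/1e3,(26.7+y*.9703)/1e3,.1,76)
E
```

```text
clock: 18.9
eef_pos: [0.4388, 0.0142, 0.0305]
tool_rot: [-3.141, -0.0, -1.109]
ft_force: [0.7, 0.4, 1.0]
width: 0.0599
grip_force: 0.0
clock: 19.7
eef_pos: [0.4389, 0.0144, 0.031]
tool_rot: [-3.14, -0.0, -1.108]
ft_force: [-0.2, -0.4, 4.9]
width: 0.0245
grip_force: 59.4
clock: 20.5
eef_pos: [0.4384, 0.0143, 0.1011]
tool_rot: [-3.141, 0.001, -1.818]
ft_force: [0.8, 0.1, -0.9]
width: 0.025
grip_force: 58.7
592.68795 -40.73585
t 20.50 az units -0.02  dx 1.61 dy -16.30 dz 0.11 cm pos [0.4384 0.0143 0.1011] rot [-1.7996e+02  4.0000e-02 -1.0419e+02] F [ 0.8  0.1 -0.9] w 0.0250 g 59 q6 -0.64
```

```bash
python3 -m crank '[{"dx":0.2,"dy":-1.5,"dz":0,"ax":0,"ay":0,"az":0},{"dx":0.3,"dy":-3,"dz":0,"ax":0,"ay":0,"az":0},{"dx":0.3,"dy":-3.5,"dz":0,"ax":0,"ay":0,"az":0},{"dx":0.3,"dy":-3.5,"dz":0,"ax":0,"ay":0,"az":0},{"dx":0.3,"dy":-3,"dz":0,"ax":0,"ay":0,"az":0},{"dx":0.2,"dy":-1.5,"dz":0,"ax":0,"ay":0,"az":0},{"dx":0,"dy":-0.3,"dz":0,"ax":0,"ay":0,"az":0},{"dx":0,"dy":0,"dz":0,"ax":0,"ay":0,"az":0}]' ; python3 -m crank '[{"dx":0,"dy":0,"dz":0.5,"ax":0,"ay":0,"az":0},{"dx":0,"dy":0,"dz":1,"ax":0,"ay":0,"az":0},{"dx":0,"dy":0,"dz":1.3,"ax":0,"ay":0,"az":0},{"dx":0,"dy":0,"dz":0.7,"ax":0,"ay":0,"az":0},{"dx":0,"dy":0,"dz":0.2,"ax":0,"ay":0,"az":0},{"dx":0,"dy":0,"dz":0,"ax":0,"ay":0,"az":0},{"dx":0,"dy":0,"dz":0,"ax":0,"ay":0,"az":0},{"dx":0,"dy":0,"dz":0,"ax":0,"ay":0,"az":0}]'; python3 -c "
from h import *
go(.5927,-.0407,.043,76)"
```

```text
clock: 21.3
eef_pos: [0.5925, -0.0406, 0.1002]
tool_rot: [3.141, -0.0, -1.814]
ft_force: [-0.0, -1.9, -1.2]
width: 0.0246
grip_force: 58.9
clock: 22.1
eef_pos: [0.5931, -0.0405, 0.0638]
tool_rot: [-3.141, 0.0, -1.814]
ft_force: [0.4, -0.1, -1.3]
width: 0.025
grip_force: 58.9
t 22.10 az units 0.01  dx 0.03 dy 0.03 dz 2.08 cm pos [ 0.5931 -0.0405  0.0638] rot [-1.7995e+02  2.0000e-02 -1.0392e+02] F [ 0.4 -0.1 -1.3] w 0.0250 g 59 q6 -0.44
```

```bash
python3 -m crank '[{"dx":0,"dy":0,"dz":0.5,"ax":0,"ay":0,"az":0},{"dx":0,"dy":0,"dz":0.7,"ax":0,"ay":0,"az":0},{"dx":0,"dy":0,"dz":0.5,"ax":0,"ay":0,"az":0},{"dx":0,"dy":0,"dz":0.3,"ax":0,"ay":0,"az":0},{"dx":0,"dy":0,"dz":0.1,"ax":0,"ay":0,"az":0},{"dx":0,"dy":0,"dz":0,"ax":0,"ay":0,"az":0},{"dx":0,"dy":0,"dz":0,"ax":0,"ay":0,"az":0},{"dx":0,"dy":0,"dz":0,"ax":0,"ay":0,"az":0}]'; python3 -m crank '[{"dx":0,"dy":0,"dz":0,"ax":0,"ay":0,"az":0},{"dx":0,"dy":0,"dz":0,"ax":0,"ay":0,"az":0},{"dx":0,"dy":0,"dz":0,"ax":0,"ay":0,"az":0},{"dx":0,"dy":0,"dz":0,"ax":0,"ay":0,"az":0},{"dx":0,"dy":0,"dz":0,"ax":0,"ay":0,"az":0},{"dx":0,"dy":0,"dz":-0.3,"ax":0,"ay":0,"az":0},{"dx":0,"dy":0,"dz":-1.5,"ax":0,"ay":0,"az":0},{"dx":0,"dy":0,"dz":-2.5,"ax":0,"ay":0,"az":0}]' 0.55;  python3 -m crank '[{"dx":0,"dy":0,"dz":-2,"ax":0,"ay":0,"az":0},{"dx":1,"dy":0,"dz":-0.5,"ax":0,"ay":0,"az":0},{"dx":2,"dy":0,"dz":0,"ax":0,"ay":0,"az":0},{"dx":2,"dy":0,"dz":0,"ax":0,"ay":0,"az":0},{"dx":0,"dy":0,"dz":0,"ax":0,"ay":0,"az":0},{"dx":0,"dy":0,"dz":0,"ax":0,"ay":0,"az":0},{"dx":0,"dy":0,"dz":0,"ax":0,"ay":0,"az":0},{"dx":0,"dy":0,"dz":0,"ax":0,"ay":0,"az":0}]' 0;python3 - <<'E'
from h import *
p=viewer.grab_frame('side');Q=pts(p).reshape(-1,3)*1000;cv2.imwrite('pics/s5.png',cv2.resize(p['frame'][160:280,220:370],None,fx=4.5,fy=4.5))
a=np.radians(76);d=Q[:,:2]-(609.5,26.7);L=np.c_[d@[np.sin(a),-np.cos(a)],d@[np.cos(a),np.sin(a)]]
for lo,hi in((-4,58),(-53,-5),(-95,-54)):
    m=(abs(L[:,0])<22)&(L[:,1]>lo)&(L[:,1]<hi)&(Q[:,2]>28)&(Q[:,2]<46)
    print(np.percentile(L[m],[1,99],axis=0).round(1))
y=-104;x=-1.2
go((609.5+y*.2419+x*.97)/1e3,(26.7+y*.9703-x*.242)/1e3,.042,76)
E
```

```text
clock: 22.9
eef_pos: [0.5925, -0.0406, 0.043]
tool_rot: [3.141, -0.0, -1.813]
ft_force: [-3.1, 1.3, 6.3]
width: 0.0246
grip_force: 59.6
clock: 23.7
eef_pos: [0.5915, -0.0406, 0.0843]
tool_rot: [3.138, -0.001, -1.814]
ft_force: [-0.1, 0.0, 0.6]
width: 0.0469
grip_force: 0.0
clock: 24.5
eef_pos: [0.5807, -0.0886, 0.1101]
tool_rot: [3.141, 0.0, -1.813]
ft_force: [-0.2, -0.8, 0.4]
width: -0.0003
grip_force: 0.0
[[-14.5  -2.2]
 [ 13.2  56.2]]
[[-15.1 -51.1]
 [ 11.2  -6.2]]
[[-14.6 -84.4]
 [ 10.1 -55.8]]
t 24.55 az units 0.01  dx -1.48 dy 0.12 dz 6.81 cm pos [ 0.5808 -0.0886  0.1101] rot [ 179.99    0.   -103.88] F [-0.  -0.2  0.3] w -0.0001 g 0 q6 -0.36
```

View pics/s5.png

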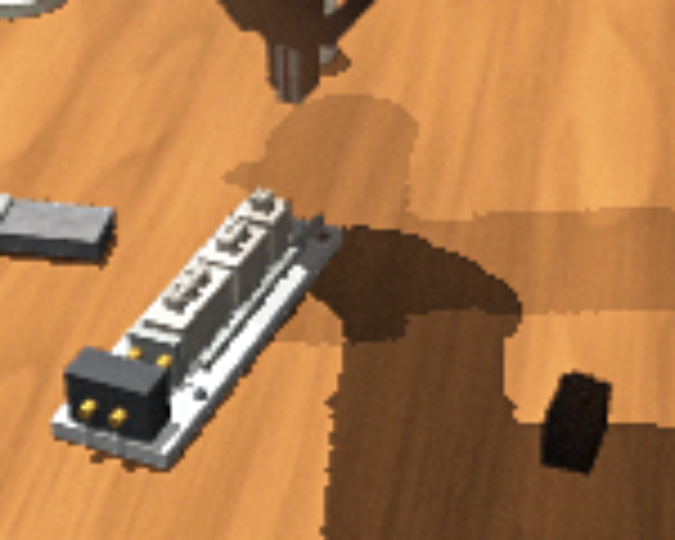

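```bash
python3 -m crank '[{"dx":-0.6,"dy":0.1,"dz":0.5,"ax":0,"ay":0,"az":0},{"dx":0,"dy":0,"dz":1,"ax":0,"ay":0,"az":0},{"dx":0,"dy":0,"dz":1.5,"ax":0,"ay":0,"az":0},{"dx":0,"dy":0,"dz":1.5,"ax":0,"ay":0,"az":0},{"dx":0,"dy":0,"dz":1.3,"ax":0,"ay":0,"az":0},{"dx":0,"dy":0,"dz":0.8,"ax":0,"ay":0,"az":0},{"dx":0,"dy":0,"dz":0.2,"ax":0,"ay":0,"az":0},{"dx":0,"dy":0,"dz":0,"ax":0,"ay":0,"az":0}]'; python3 -c "
from h import *
y=-66.5;x=-1.2
go((609.5+y*.2419+x*.97)/1e3,(26.7+y*.9703-x*.242)/1e3,.042,76)"
```

```text
clock: 25.35
eef_pos: [0.5812, -0.083, 0.0421]
tool_rot: [3.141, -0.0, -1.814]
ft_force: [1.1, -0.3, 1.0]
width: -0.0001
grip_force: 0.0
t 25.35 az units 0.01  dx -4.68 dy 0.02 dz 0.01 cm pos [ 0.5812 -0.083   0.0421] rot [ 1.7999e+02 -1.0000e-02 -1.0391e+02] F [ 1.1 -0.3  1. ] w -0.0001 g 0 q6 -0.37
```

```bash
python3 -m crank '[{"dx":-0.4,"dy":0,"dz":0,"ax":0,"ay":0,"az":0},{"dx":-0.6,"dy":0,"dz":0,"ax":0,"ay":0,"az":0},{"dx":-0.4,"dy":0,"dz":0,"ax":0,"ay":0,"az":0},{"dx":-0.2,"dy":0,"dz":0,"ax":0,"ay":0,"az":0},{"dx":-0.2,"dy":0,"dz":0,"ax":0,"ay":0,"az":0},{"dx":-0.2,"dy":0,"dz":0,"ax":0,"ay":0,"az":0},{"dx":-0.2,"dy":0,"dz":0,"ax":0,"ay":0,"az":0},{"dx":-0.2,"dy":0,"dz":0,"ax":0,"ay":0,"az":0}]'; python3 -m crank '[{"dx":-0.15,"dy":0,"dz":0,"ax":0,"ay":0,"az":0},{"dx":-0.15,"dy":0,"dz":0,"ax":0,"ay":0,"az":0},{"dx":-0.15,"dy":0,"dz":0,"ax":0,"ay":0,"az":0},{"dx":-0.15,"dy":0,"dz":0,"ax":0,"ay":0,"az":0},{"dx":-0.15,"dy":0,"dz":0,"ax":0,"ay":0,"az":0},{"dx":-0.15,"dy":0,"dz":0,"ax":0,"ay":0,"az":0},{"dx":0,"dy":0,"dz":0,"ax":0,"ay":0,"az":0},{"dx":0,"dy":0,"dz":0,"ax":0,"ay":0,"az":0}]';python3 -c "
from h import *
y=-66.5;x=-1.2
go((609.5+y*.2419+x*.97)/1e3,(26.7+y*.9703-x*.242)/1e3,.042,76)
p=viewer.grab_frame('side');cv2.imwrite('pics/s6.png',cv2.resize(p['frame'][180:280,220:345],None,fx=5,fy=5))"
```

```text
clock: 26.15
eef_pos: [0.5869, -0.0597, 0.0423]
tool_rot: [3.142, -0.0, -1.814]
ft_force: [-0.8, -1.0, -0.4]
width: 0.0
grip_force: 0.2
clock: 26.95
eef_pos: [0.5891, -0.0508, 0.0422]
tool_rot: [-3.142, 0.0, -1.814]
ft_force: [-0.4, -0.4, 0.1]
width: -0.0001
grip_force: 0.1
t 26.95 az units 0.01  dx -1.36 dy 0.02 dz 0.02 cm pos [ 0.5891 -0.0508  0.0422] rot [-1.8000e+02  2.0000e-02 -1.0392e+02] F [-0.4 -0.4  0.1] w -0.0001 g 0 q6 -0.42
```

View pics/s6.png

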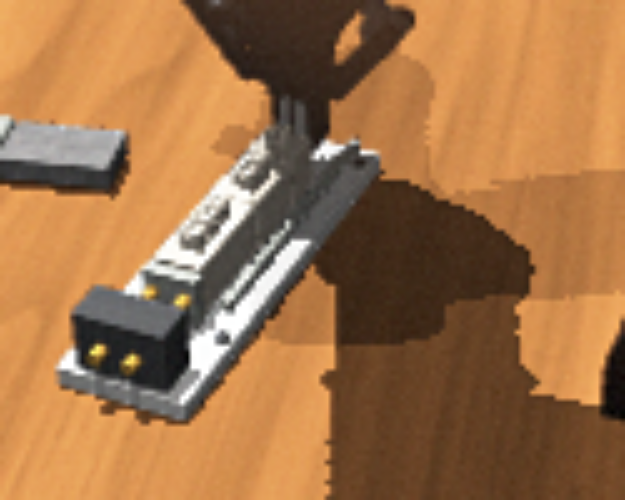

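```bash
python3 -m crank '[{"dx":-0.12,"dy":0,"dz":0,"ax":0,"ay":0,"az":0},{"dx":-0.12,"dy":0,"dz":0,"ax":0,"ay":0,"az":0},{"dx":-0.12,"dy":0,"dz":0,"ax":0,"ay":0,"az":0},{"dx":-0.12,"dy":0,"dz":0,"ax":0,"ay":0,"az":0},{"dx":-0.12,"dy":0,"dz":0,"ax":0,"ay":0,"az":0},{"dx":-0.1,"dy":0,"dz":0,"ax":0,"ay":0,"az":0},{"dx":0,"dy":0,"dz":0,"ax":0,"ay":0,"az":0},{"dx":0,"dy":0,"dz":0,"ax":0,"ay":0,"az":0}]';python3 - <<'E'
from h import *
f=[]
for i in range(6): viewer.grab_frame('top'); f.append(robot.sense()["ft_force"])
print("mean F",np.mean(f,0).round(2),np.std(f,0).round(2),"along +y",-np.mean(f,0)@[.2419,.9703,0])
y=-66.5;x=-1.2
go((609.5+y*.2419+x*.97)/1e3,(26.7+y*.9703-x*.242)/1e3,.042,76)
E
```

```text
clock: 27.8
eef_pos: [0.5905, -0.0445, 0.0422]
tool_rot: [3.141, -0.001, -1.814]
ft_force: [-0.9, -4.5, 1.3]
width: -0.0
grip_force: 2.5
mean F [-1.19 -5.21  0.59] [0.67 0.33 0.61] along +y 5.346026243669085
t 28.10 az units 0.01  dx -0.72 dy 0.01 dz 0.03 cm pos [ 0.5906 -0.0445  0.0423] rot [ 1.7998e+02 -4.0000e-02 -1.0393e+02] F [-1.5 -5.6  0.6] w 0.0001 g 2 q6 -0.43
```

```bash
python3 -m crank '[{"dx":-0.12,"dy":0,"dz":0,"ax":0,"ay":0,"az":0},{"dx":-0.12,"dy":0,"dz":0,"ax":0,"ay":0,"az":0},{"dx":-0.12,"dy":0,"dz":0,"ax":0,"ay":0,"az":0},{"dx":-0.12,"dy":0,"dz":0,"ax":0,"ay":0,"az":0},{"dx":-0.1,"dy":0,"dz":0,"ax":0,"ay":0,"az":0},{"dx":-0.08,"dy":0,"dz":0,"ax":0,"ay":0,"az":0},{"dx":0,"dy":0,"dz":0,"ax":0,"ay":0,"az":0},{"dx":0,"dy":0,"dz":0,"ax":0,"ay":0,"az":0}]';python3 - <<'E'
from h import *
f=[];S=[];a=np.radians(76)
for i in range(8):
    p=viewer.grab_frame('side'); f.append(robot.sense()["ft_force"])
    Q=pts(p).reshape(-1,3)*1000;d=Q[:,:2]-(609.5,26.7);L=np.c_[d@[np.sin(a),-np.cos(a)],d@[np.cos(a),np.sin(a)]]
    m=(abs(L[:,0])<12)&(L[:,1]>-55)&(L[:,1]<88)&(Q[:,2]>45)&(Q[:,2]<60);S.append(np.percentile(L[m,1],[1,99]))
print("mean F",np.mean(f,0).round(2),"along +y",-np.mean(f,0)@[.2419,.9703,0],"teeth y",np.mean(S,0))
cv2.imwrite('pics/s7.png',cv2.resize(p['frame'][180:280,220:345],None,fx=5,fy=5))
y=-66.5;x=-1.2
go((609.5+y*.2419+x*.97)/1e3,(26.7+y*.9703-x*.242)/1e3,.042,76)
E
```

```text
clock: 28.9
eef_pos: [0.5916, -0.0393, 0.0423]
tool_rot: [3.14, -0.003, -1.814]
ft_force: [-1.6, -9.6, 1.3]
width: 0.0001
grip_force: 4.6
mean F [-1.73 -8.89  1.04] along +y 9.048033894667123 teeth y [-48.33124465  59.25872518]
t 29.30 az units 0.01  dx -0.18 dy -0.02 dz 0.03 cm pos [ 0.5917 -0.0393  0.0423] rot [ 1.7993e+02 -1.4000e-01 -1.0392e+02] F [-2.  -9.2  2.2] w -0.0006 g 5 q6 -0.44
```

View pics/s7.png

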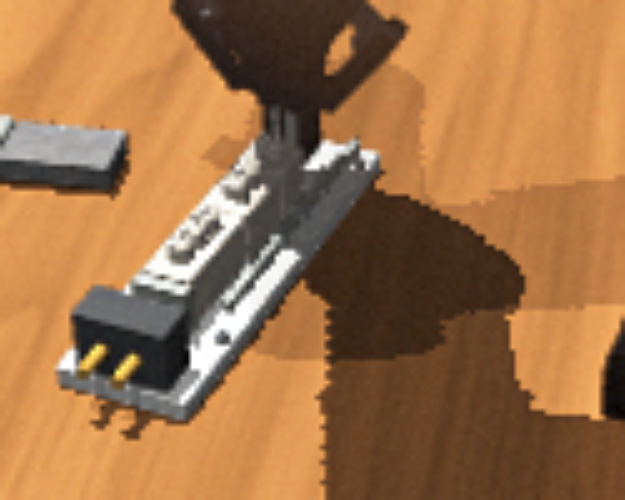

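```bash
python3 -m crank '[{"dx":-0.08,"dy":0,"dz":0,"ax":0,"ay":0,"az":0},{"dx":-0.08,"dy":0,"dz":0,"ax":0,"ay":0,"az":0},{"dx":-0.08,"dy":0,"dz":0,"ax":0,"ay":0,"az":0},{"dx":0,"dy":0,"dz":0,"ax":0,"ay":0,"az":0},{"dx":0,"dy":0,"dz":0,"ax":0,"ay":0,"az":0},{"dx":0,"dy":0,"dz":0,"ax":0,"ay":0,"az":0},{"dx":0,"dy":0,"dz":0,"ax":0,"ay":0,"az":0},{"dx":0,"dy":0,"dz":0,"ax":0,"ay":0,"az":0}]';python3 - <<'E'
from h import *
f=[]
for i in range(10): p=viewer.grab_frame('side'); f.append(robot.sense()["ft_force"])
print("mean F",np.mean(f,0).round(2),"along +y",-np.mean(f,0)@[.2419,.9703,0])
go(.5917,-.0393,.042,76)
E
```

```text
clock: 30.1
eef_pos: [0.592, -0.0375, 0.0423]
tool_rot: [3.14, -0.003, -1.814]
ft_force: [-2.5, -10.4, 1.1]
width: 0.0
grip_force: 5.4
mean F [ -2.1  -10.37   1.24] along +y 10.566550228223104
t 30.60 az units 0.01  dx 0.19 dy -0.01 dz 0.03 cm pos [ 0.592  -0.0375  0.0423] rot [ 179.91   -0.19 -103.93] F [ -2.2 -10.2   1.7] w 0.0001 g 5 q6 -0.45
```

Steady at about 10.5 N; now I hold for over 2 s, check, and hand in.

```bash
for i in 1 2 3; do python3 -m crank '[{"dx":0,"dy":0,"dz":0,"ax":0,"ay":0,"az":0},{"dx":0,"dy":0,"dz":0,"ax":0,"ay":0,"az":0},{"dx":0,"dy":0,"dz":0,"ax":0,"ay":0,"az":0},{"dx":0,"dy":0,"dz":0,"ax":0,"ay":0,"az":0},{"dx":0,"dy":0,"dz":0,"ax":0,"ay":0,"az":0},{"dx":0,"dy":0,"dz":0,"ax":0,"ay":0,"az":0},{"dx":0,"dy":0,"dz":0,"ax":0,"ay":0,"az":0},{"dx":0,"dy":0,"dz":0,"ax":0,"ay":0,"az":0}]' | grep -E "clock|force|pos"; done; python3 -c "
from h import *
print(order.close_job())"
```

```text
clock: 31.4
eef_pos: [0.592, -0.0375, 0.0423]
ft_force: [-2.8, -10.8, 1.3]
grip_force: 5.4
clock: 32.2
eef_pos: [0.592, -0.0374, 0.0423]
ft_force: [-1.9, -10.6, 1.4]
grip_force: 5.4
clock: 33.0
eef_pos: [0.592, -0.0374, 0.0423]
ft_force: [-2.0, -10.7, -0.0]
grip_force: 5.4
the job is handed in; nothing more can be done
None
```

The three-, two- and one-tooth pieces stand upright in that order, tight against the stop; the arm held about 10.5 N (stop near half travel, judged from the force) for over 2 s and was still pressing when I handed the job in at 33 s. The only thing I could not tell is which way the square one-tooth piece was meant to face, so it may be a quarter turn off.

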